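Load four reagent bottles into their shaped holders

ROBOT

A 6-joint arm with a two-finger parallel gripper is mounted at the origin on the work surface. World frame = base frame: x ahead of the robot, y to its left, z up, the work surface at z = 0. Lengths are in mm, angles in rad, forces in N, time in s.
With the tool pointing down it reaches from about 300 to 775 mm from the base axis. Payload 14.6 kg.
Tool frame: the origin (TCP) lies on the front face of the gripper's body, between the roots of the fingers; the fingertips stand ctrl.tip_extent ahead of it and the grasp point (between the pads) lies 54 mm ahead of it (ctrl.tip_extent is the distance from the TCP to the fingertips, in mm); z points along the fingers, y is the line along which they close (so a half turn about z gives the same grasp; the last joint's range is limited). The gripper opens to 85 mm and grips with 20 to 120 N. Pads are 22 mm wide; open, the fingers measure 114 mm over their backs; the gripper's body (76 mm by 85 mm) begins 54 mm behind the grasp point. The pads swing forward as they close: fully open they stand 13 mm farther back than shut.
Start: joints at [-1.408, 0.3, 1.521, -0, 1.321, -0.067], TCP at [125.274, -535.534, 303.881] pointing down, gripper open.
Joint ranges: [-3.03, 3.03], [-0.79, 2.21], [0.23, 2.52], [-1.04, 4.18], [0, 3.07], [-2.55, 2.55]. Speed limits (rad/s): [2.22, 2.22, 2.57, 3.14, 3.14, 3.14].

INTERFACE

Orientations are given as a unit quaternion [w, x, y, z].
In Python, from rig import ctrl, grab_frame, calibration gives the robot as it stands. The module is installed in compiled form; this text tells all that it offers.
- The arm moves only by the tool send_rows, never from a script. Its argument "motion" is a list of rows, each a list of 6 numbers: the shift along the tool's x, y, z scaled (see below), then the turn, a rotation vector about the tool's x, y, z scaled (see below). A call has 1 to 12 rows; each row is the pose to reach, as a shift and turn from the pose commanded when the call began, along the tool's axes at that moment; what a row does not reach only later rows make up. The controller multiplies each number of a shift by 0.5 m and each number of a turn by 60 degrees. A row lasts 1/8 s, in which the tool goes at most 62.5 mm and 10.7 degrees, less where a joint would pass 70% of its speed; a pose out of reach is approached as far as the arm can. A call with a number of a shift or a turn outside -1 to 1 is refused whole. A call with a gripper value outside its range is refused whole. "fingers" is the opening in per cent of the stroke, from 0 (shut) to 100 (fully open), set as the call begins (left out, the last holds). The fingers move at their own pace and stop on an object; "newtons" is the grip in N (left out, the last holds). Time passes only in rows, so rows that repeat a pose let the fingers close. It gives the time, the measured TCP pose, the force, the opening and the grip force at its end, in the units of the state.
- ctrl.sense(): the state, without advancing time (a new reading comes with each control period).
- grab_frame(name): name is "scene" or "top" or "wrist"; returns the picture (384x512x3 uint8, red, green, blue); there is no depth.
- calibration(name): a dict with "fx", "fy", "cx", "cy" (pixels), "dist" ([k1, k2, p1, p2, k3] as OpenCV has them; the pictures are not rectified), "R" (3x3) and "t" (3): a world point X has camera coordinates R X + t. Camera axes: x right, y down, z forward; pixel columns grow to the right and rows downward; lengths in mm; the calibration is good to about 2 mm. A picture is of the moment at which its call begins: read the wrist's pose just before it. calibration takes no time and is no camera call; for the wrist camera it gives the pose at the moment of the call.
- ctrl.job_done(): hands the job in; it is judged then, once.
The state is a dict: "clock": time; "qpos": joint angles; "qd": joint speeds; "effort": joint torques, N m; "ee_pos": TCP position; "tool_rot": TCP orientation; "wrist_force": force on the tool from outside, world axes, zero at the start; "torque": the same for the moment, N m; "opening": finger opening in mm; "grasp_force": force on a finger pad.
Only numpy, scipy, OpenCV 4.12 (cv2) and the standard library are available. Lean on these libraries where they do the work, as an engineer would, in place of code of your own. Each camera call takes 0.05 s, during which the arm holds its last target. There are 200 camera calls.

TASK

Pick out the four amber, purple-capped reagent bottles on the lab bench and set each one down, gently and upright, inside the green holder made for its shape and size: the wide round bottle in the large round holder, the small vial in the small round one, the square bottle in the square one and the flat bottle in the oblong one. Every bottle must finish standing flat on its holder's floor; never drop or tip a bottle, and leave the little red tube rack and the steel beaker where they stand.

Things in the scene. Friction and masses are not known exactly. Their poses are not given: they have to be found in the camera images.
- wide_bottle_c (a point): The wide round reagent bottle: 56 mm diameter, 84 mm high with its cap (straight body up to 62 mm, cap 42 mm across), 140 to 280 g. Loose. Amber body with straight sides, paper label, narrower purple screw cap on top; this point is its centre, half-way up, its z axis runs up through the cap.
- vial_c (a point): The small round reagent vial: 32 mm diameter, 76 mm high with its cap (straight body up to 54 mm, cap 24 mm across), 55 to 115 g. Loose. Amber body with straight sides, paper label, narrower purple screw cap on top; this point is its centre, half-way up, its z axis runs up through the cap.
- square_bottle_c (a point): The square reagent bottle: 46 x 46 mm in plan, 86 mm high with its cap (straight body up to 67 mm, cap 34 mm across), 130 to 270 g. Loose. Amber body with straight sides, paper label, narrower purple screw cap on top; this point is its centre, half-way up, its z axis runs up through the cap. Its x and y axes are square to its flat sides.
- flat_bottle_c (a point): The flat, oblong reagent bottle: 62 mm along its x axis, 32 mm along its y axis, 80 mm high with its cap (straight body up to 61 mm, cap 26 mm across), 105 to 210 g. Loose. Amber body with straight sides, paper label, narrower purple screw cap on top; this point is its centre, half-way up, its z axis runs up through the cap.
- wide_holder: The large round holder: 80 mm outside, 72 mm inside diameter; for the wide round bottle. Fixed to the bench. Green plastic, open on top, floor 4 mm thick, rim 16 mm above the bench, walls 4 mm thick; origin at the centre of its underside on the bench, z up.
- small_holder: The small round holder: 56 mm outside, 48 mm inside diameter; for the small vial. Fixed to the bench. Green plastic, open on top, floor 4 mm thick, rim 16 mm above the bench, walls 4 mm thick; origin at the centre of its underside on the bench, z up.
- square_holder: The square holder: 70 x 70 mm outside, 62 x 62 mm inside; for the square bottle. Fixed to the bench. Green plastic, open on top, floor 4 mm thick, rim 16 mm above the bench, walls 4 mm thick; origin at the centre of its underside on the bench, z up. x and y axes along its sides.
- oblong_holder: The oblong holder: 86 mm along its x axis and 56 mm along its y axis outside, 78 x 48 mm inside; for the flat bottle. Fixed to the bench. Green plastic, open on top, floor 4 mm thick, rim 16 mm above the bench, walls 4 mm thick; origin at the centre of its underside on the bench, z up.
- tube_rack_c (a point): A bystander, to be left where it stands: a small loose red rack, 56 x 56 mm in plan, with four purple-capped sample tubes, 87 mm high in all; this point is its centre, half-way up, z up.
- beaker_c (a point): A bystander, to be left where it stands: a loose open steel beaker, 58 mm across the rim, 80 mm high; this point is its centre, half-way up, z up.
Things that resemble listed ones, but are neither listed nor needed, are in the scene too. Leave any white look-alike of the small_holder alone.

How it is judged:
By the outcome, as a careful person would: the job done as asked, in the order asked, and still so for the second after the job is handed in, with the robot touching nothing.
It also fails if it takes over 118 s, if anything falls off the work surface, if the arm or the gripper's body presses on something with over 40 N, if the wrist force passes 120 N, or if a joint passes its speed limit or range.

## Working session

There is one attempt and no reset: what is moved stays moved. The work goes in short steps, Python scripts to look and compute and a tool call to move; the robot and the scene stay as the last step left them, time stands still between calls to the robot, and variables do not carry over. Pictures are saved under pics/ and viewed, at most 17 in all, crops included, and the job is handed in when it is done.

Besides the shell and the picture viewer there is one more tool, called after "Emit:" by a JSON object that holds its "api" and its "payload", one argument or row to a line. send_rows: Moves the arm, as the interface text tells. Shifts and turns lie within -1 to 1; 1 stands for 0.5 m of shift or 60 degrees of turn. Its arguments: {"type":"object","properties":{"motion":{"type":"array","items":{"type":"array","items":{"type":"number","minimum":-1,"maximum":1}}},"fingers":{"type":"number"},"newtons":{"type":"number"}},"required":["motion"]}

```bash
mkdir -p pics; python3 - <<'E'
from rig import ctrl, grab_frame, calibration
import cv2,numpy as np
for n in("scene","top"):
    cv2.imwrite(f"pics/{n}0.png",cv2.resize(grab_frame(n)[:,:,::-1],(800,600),interpolation=cv2.INTER_CUBIC))
    c=calibration(n);print(n,{k:np.round(v,4).tolist() for k,v in c.items()})
print(ctrl.tip_extent,ctrl.sense())
E
```

```text
scene {'fx': 448.2061, 'fy': 448.2061, 'cx': 253.3187, 'cy': 195.2401, 'dist': [-0.0436, 0.0, 0.0, 0.0, 0.0], 'R': [[0.634, 0.7733, 0.0108], [0.4633, -0.3686, -0.8059], [-0.6192, 0.516, -0.5919]], 't': [-299.2115, -204.9401, 1587.3524]}
top {'fx': 469.9564, 'fy': 469.9564, 'cx': 252.7157, 'cy': 195.3458, 'dist': [-0.1096, 0.0, 0.0, 0.0, 0.0], 'R': [[-0.0968, -0.9953, -0.0056], [-0.974, 0.0959, -0.2051], [0.2047, -0.0144, -0.9787]], 't': [8.3307, 525.1017, 1586.3116]}
72.6 {'clock': 0.1, 'qpos': array([-1.40757818e+00,  3.00432441e-01,  1.52154459e+00,  1.59908499e-05,
        1.32070958e+00, -6.66299073e-02]), 'qd': array([ 0.00026629, -0.00088786, -0.00236907,  0.00258338,  0.0002666 ,
        0.00024144]), 'effort': array([ 1.25641847e-03, -5.44378889e+01, -3.62370157e+01, -5.90898321e-05,
        3.02778768e-03,  2.79188350e-05]), 'ee_pos': array([ 125.26684747, -535.39878576,  303.35791654]), 'tool_rot': array([-5.46713671e-04,  9.93403578e-01,  1.14669231e-01, -1.86689494e-05]), 'wrist_force': array([ 0.55682942, -0.26960405,  0.14230707]), 'torque': array([-0.02310469, -0.08416983,  0.01947611]), 'grasp_force': 0.0, 'opening': 85.5715453840494}
```

View pics/top0.png

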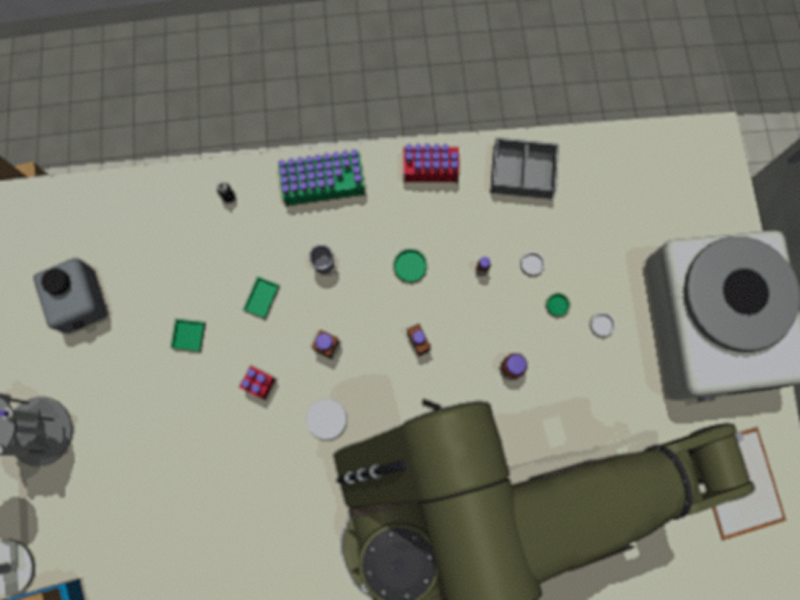

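View pics/scene0.png

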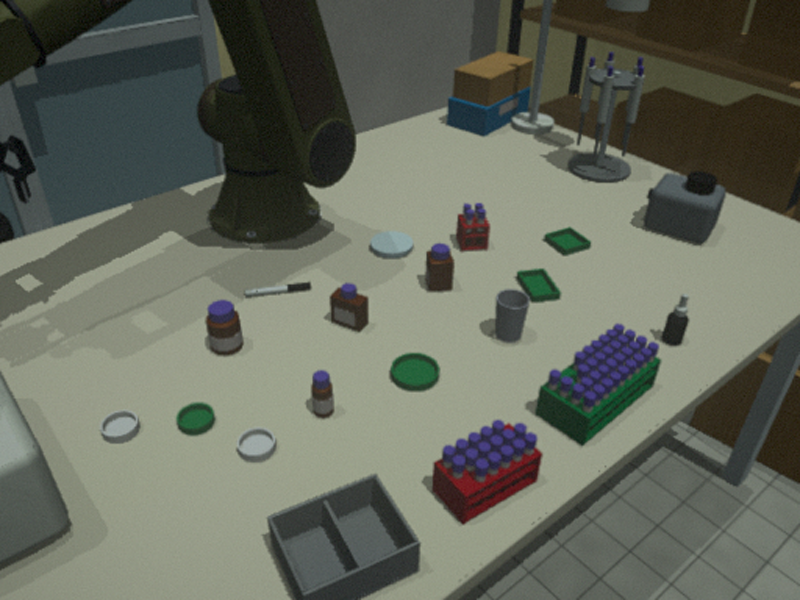

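Top view (800×600 px) shows these:
- **Bottles:** wide at (514,365), vial at (484,266), square at (325,344), flat at (418,340).
- **Green holders:** large round at (410,266), small round at (558,305), square at (188,336), oblong at (262,298).
- **Leave alone:** white look-alikes at (532,264) and (601,325), red rack at (257,382), beaker at (322,259).

The small holder is the green ring at (558,305), because the other two rings that size are white.

```bash
cat >h.py <<'E'
from rig import ctrl, grab_frame, calibration
import cv2,numpy as np
from scipy.spatial.transform import Rotation as Ro
def K(c): return np.array([[c['fx'],0,c['cx']],[0,c['fy'],c['cy']],[0,0,1]])
def toplane(uv,c,z):
    p=cv2.undistortPoints(np.float64(uv).reshape(-1,1,2),K(c),np.float64(c['dist'])).reshape(-1,2)
    R=np.array(c['R']);t=np.array(c['t']);o=-R.T@t
    d=np.c_[p,np.ones(len(p))]@R
    return (o+d*((z-o[2])/d[:,2])[:,None])[:,:2]
def proj(X,c):
    return cv2.projectPoints(np.float64(X).reshape(-1,1,3),cv2.Rodrigues(np.array(c['R']))[0],np.float64(c['t']),K(c),np.float64(c['dist']))[0].reshape(-1,2)
RANGE=dict(green=((60,110,40),(90,255,255)),purple=((118,60,50),(145,255,255)),amber=((0,80,20),(20,255,160)))
def blobs(img,col,amin=15):
    m=cv2.inRange(cv2.cvtColor(img,cv2.COLOR_RGB2HSV),*map(np.array,RANGE[col]))
    cs,_=cv2.findContours(m,cv2.RETR_EXTERNAL,cv2.CHAIN_APPROX_NONE)
    return [q for q in cs if cv2.contourArea(q)>amin]
def cen(q):
    m=cv2.moments(q);return m['m10']/m['m00'],m['m01']/m['m00']
def pose():
    s=ctrl.sense();w,x,y,z=s['tool_rot'];return s['ee_pos'],Ro.from_quat([x,y,z,w])
def row(xyz,yaw,start=None):
    """row to reach tool-down pose with finger-closing (y) axis at world angle yaw(deg); start = pose"""
    p,R=start or pose()
    r=np.radians(yaw);y=np.array([np.cos(r),np.sin(r),0]);z=np.array([0,0,-1.]);T=Ro.from_matrix(np.c_[np.cross(y,z),y,z])
    return np.round(np.r_[R.inv().apply(np.array(xyz)-p)/500,(R.inv()*T).as_rotvec(degrees=True)/60],4).tolist()
E
python3 - <<'E'
from h import *
for n in("top","scene"):
    im=grab_frame(n);c=calibration(n)
    for col,z in(("green",16),("purple",82)):
        for q in blobs(im,col):
            u=cen(q);w=toplane([u],c,z)[0]
            P=toplane(q.reshape(-1,2),c,z).astype(np.float32);r=cv2.minAreaRect(P)
            print(n,col,np.round(np.array(u)*1.5625),cv2.contourArea(q),w.round(),'rect',np.round(r[0]),np.round(r[1]),round(r[2]))
E
```

```text
top green [187. 335.] 290.0 [509. 437.] rect [509. 437.] [66. 65.] 78
top green [557. 305.] 126.0 [ 496. -415.] rect [ 496. -416.] [45. 48.] 38
top green [261. 297.] 282.5 [581. 262.] rect [581. 262.] [52. 81.] 63
top green [410. 265.] 287.5 [622. -87.] rect [623. -88.] [69. 71.] 84
top green [328. 189.] 430.0 [827.  88.] rect [843. 101.] [ 78. 192.] 3
top purple [516. 364.] 119.0 [ 363. -290.] rect [ 362. -290.] [41. 41.] 84
top purple [323. 341.] 77.5 [454. 120.] rect [455. 120.] [34. 35.] 85
top purple [418. 337.] 43.0 [443. -86.] rect [443. -86.] [24. 24.] 84
top purple [484. 262.] 28.5 [ 596. -249.] rect [ 595. -250.] [21. 22.] 83
top purple [284. 177.] 37.0 [842. 182.] rect [844. 183.] [79. 12.] 5
top purple [292. 175.] 39.0 [845. 162.] rect [847. 162.] [75. 12.] 5
top purple [301. 173.] 41.5 [848. 141.] rect [847. 141.] [78. 14.] 3
top purple [310. 172.] 38.5 [848. 120.] rect [848. 120.] [78. 13.] 3
top purple [319. 172.] 35.0 [847.  99.] rect [850. 100.] [78. 12.] 2
top purple [454. 160.] 23.0 [ 844. -210.] rect [ 844. -211.] [11. 35.] 83
top purple [337. 164.] 26.5 [862.  59
[... 1015 characters left out ...]
-162.] rect [ 861. -160.] [129.  66.] 84
scene purple [566. 383.] 32.5 [845.  15.] rect [846.  15.] [12. 29.] 35
scene purple [554. 376.] 36.0 [824.  14.] rect [824.  13.] [12. 30.] 40
scene purple [321. 378.] 67.5 [ 612. -258.] rect [ 612. -259.] [20. 37.] 61
scene purple [609. 362.] 1392.0 [856. 105.] rect [850. 100.] [ 85. 198.] 3
scene purple [221. 311.] 160.0 [ 371. -294.] rect [ 370. -294.] [39. 61.] 71
scene purple [348. 290.] 56.5 [455. -94.] rect [455. -95.] [25. 37.] 52
scene purple [440. 251.] 73.0 [458. 118.] rect [459. 119.] [30. 51.] 48
scene purple [468. 211.] 26.5 [379. 268.] rect [379. 269.] [19. 54.] 64
scene purple [480. 210.] 25.5 [390. 291.] rect [392. 290.] [16. 61.] 59
```

```bash
python3 -c "
from h import *
print(row((363,-291,260),-40))"
```

```text
[0.5743, -0.3677, 0.0874, -0.0006, -0.0002, -0.6139]
```

Emit:
{"api": "send_rows", "payload": {
  "motion": [
    [0.574, -0.368, 0.087, 0, 0, -0.614],
    [0.574, -0.368, 0.087, 0, 0, -0.614],
    [0.574, -0.368, 0.087, 0, 0, -0.614],
    [0.574, -0.368, 0.087, 0, 0, -0.614],
    [0.574, -0.368, 0.087, 0, 0, -0.614],
    [0.574, -0.368, 0.087, 0, 0, -0.614],
    [0.574, -0.368, 0.087, 0, 0, -0.614],
    [0.574, -0.368, 0.087, 0, 0, -0.614],
    [0.574, -0.368, 0.087, 0, 0, -0.614]
  ],
  "fingers": 100,
  "newtons": 40
}}

```text
clock: 1.32
ee_pos: [362.3, -291.7, 260.5]
tool_rot: [0.0, 0.907, 0.422, -0.0]
wrist_force: [0.6, -0.6, 0.2]
opening: 85.3
grasp_force: 0.0
```

```bash
cat > look.py <<'E'
import sys
from h import *
def look(name,z,col="purple"):
    c=calibration("wrist");p,R=pose();im=grab_frame("wrist")
    cv2.imwrite(f"pics/{name}.png",im[:,:,::-1])
    print('tcp',p.round(1),'yaw',np.degrees(np.arctan2(*R.as_matrix()[:2,1][::-1])).round(1),'tilt',R.as_matrix()[2,2].round(4))
    for q in blobs(im,col,150):
        P=toplane(q.reshape(-1,2),c,z).astype(np.float32);r=cv2.minAreaRect(P)
        print(col,np.round(cen(q)),'cen',toplane([cen(q)],c,z)[0].round(1),'rect',np.round(r[0],1),np.round(r[1],1),round(r[2],1))
look(sys.argv[1],float(sys.argv[2]),*sys.argv[3:])
E
python3 look.py w1 84
```

```text
tcp [ 362.3 -291.7  260.5] yaw -40.1 tilt -1.0
purple [256. 183.] cen [ 364.8 -290.8] rect [ 364.6 -291.3] [42.  42.1] 8.1
```

View pics/w1.png

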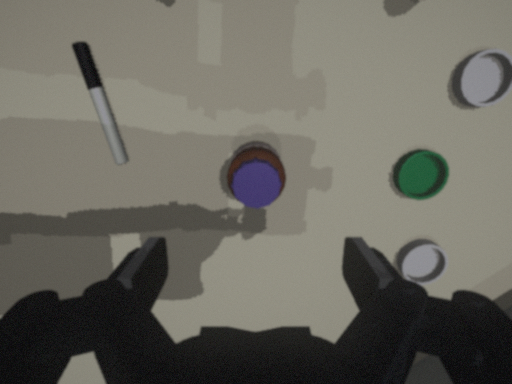

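Wrist view: the wide bottle's cap is at (256,183). It measures 42 mm across, as specified. Its centre is at (364.7, -291). The green small holder is at (421,174), with white look-alikes either side.

```bash
python3 -c "
from h import *
print(row((364.7,-291,95),-40))"
```

```text
[0.0042, 0.0028, 0.331, 0.0001, 0.0001, -0.0012]
```

Emit:
{"api": "send_rows", "payload": {
  "motion": [
    [0.004, 0.003, 0.1, 0, 0, 0],
    [0.004, 0.003, 0.18, 0, 0, 0],
    [0.004, 0.003, 0.25, 0, 0, 0],
    [0.004, 0.003, 0.3, 0, 0, 0],
    [0.004, 0.003, 0.331, 0, 0, 0],
    [0.004, 0.003, 0.331, 0, 0, 0],
    [0.004, 0.003, 0.331, 0, 0, 0]
  ]
}}

```text
clock: 2.25
ee_pos: [365.5, -290.8, 95.8]
tool_rot: [0.001, 0.906, 0.423, 0.0]
wrist_force: [-0.4, -0.3, -0.0]
opening: 85.3
grasp_force: 0.0
```

Emit:
{"api": "send_rows", "payload": {
  "motion": [
    [0, 0, 0, 0, 0, 0],
    [0, 0, 0, 0, 0, 0],
    [0, 0, 0, 0, 0, 0],
    [0, 0, 0, 0, 0, 0],
    [0, 0, 0, 0, 0, 0],
    [0, 0, 0, 0, 0, 0],
    [0, 0, 0, 0, 0, 0],
    [0, 0, 0, 0, 0, 0]
  ],
  "fingers": 0,
  "newtons": 40
}}

```text
clock: 3.25
ee_pos: [365.5, -290.6, 95.8]
tool_rot: [0.001, 0.906, 0.423, 0.0]
wrist_force: [-2.5, 1.5, 9.7]
opening: 55.7
grasp_force: 40.9
```

```bash
python3 -c "
from h import *
s=ctrl.sense();print(s['opening'],s['grasp_force'],s['wrist_force'])
print(row((622,-87,190),-8))"; python3 look.py w2 84
```

```text
55.661542075838625 40.87739638052881 [-2.46445007  1.48437655  9.74025388]
[0.6417, 0.1316, -0.1884, 0.0011, 0.0004, -0.5331]
tcp [ 365.5 -290.6   95.8] yaw -40.0 tilt -1.0
purple [255. 295.] cen [ 373.2 -281.9] rect [ 373.4 -282. ] [31.3 41.6] 49.9
```

View pics/w2.png

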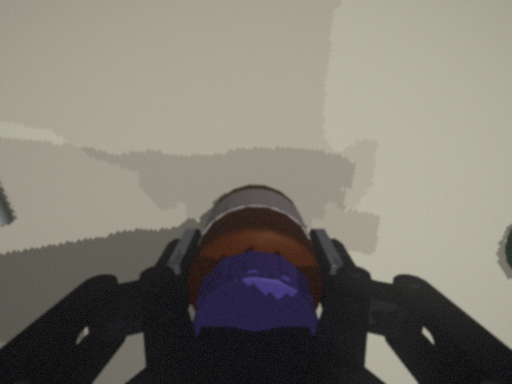

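Wide bottle gripped between the pads: opening 55.7 mm, cap at (255,295). Next I lift it straight up.

Emit:
{"api": "send_rows", "payload": {
  "motion": [
    [0, 0, -0.02, 0, 0, 0],
    [0, 0, -0.08, 0, 0, 0],
    [0, 0, -0.18, 0, 0, 0],
    [0, 0, -0.3, 0, 0, 0],
    [0, 0, -0.3, 0, 0, 0]
  ]
}}

```text
clock: 3.92
ee_pos: [366.1, -291.1, 249.4]
tool_rot: [0.004, 0.906, 0.423, 0.002]
wrist_force: [-0.6, -0.1, -1.9]
opening: 55.0
grasp_force: 43.2
```

```bash
python3 -c "
from h import *
s=ctrl.sense();print(s['opening'],s['grasp_force'],s['wrist_force'])
print(row((624.5,-88.5,245),-8))"
```

```text
55.009847929786794 43.2467899331823 [-0.55411491 -0.0516138  -1.86938898]
[0.6426, 0.1355, 0.0097, 0.0075, 0.0025, -0.5331]
```

Emit:
{"api": "send_rows", "payload": {
  "motion": [
    [0.03, 0.006, 0, 0, 0, -0.03],
    [0.11, 0.023, 0, 0, 0, -0.1],
    [0.21, 0.045, 0, 0, 0, -0.18],
    [0.32, 0.068, 0, 0, 0, -0.27],
    [0.43, 0.09, 0, 0, 0, -0.36],
    [0.53, 0.112, 0, 0, 0, -0.45],
    [0.61, 0.13, 0.005, 0, 0, -0.51],
    [0.643, 0.136, 0.01, 0, 0, -0.533],
    [0.643, 0.136, 0.01, 0, 0, -0.533],
    [0.643, 0.136, 0.01, 0, 0, -0.533],
    [0.643, 0.136, 0.01, 0, 0, -0.533]
  ]
}}

```text
clock: 5.3
ee_pos: [623.4, -88.7, 240.2]
tool_rot: [0.0, 0.755, 0.655, 0.0]
wrist_force: [0.1, -0.6, -2.9]
opening: 55.1
grasp_force: 43.1
```

```bash
python3 look.py w3 16 green
```

```text
tcp [623.4 -88.7 240.2] yaw -8.1 tilt -1.0
green [254. 162.] cen [624.7 -77.8] rect [626.2 -79. ] [61.7 76.2] 79.8
green [471.  17.] cen [834.7  25.3] rect [836.6  20.8] [34.8 74. ] 82.5
```

View pics/w3.png

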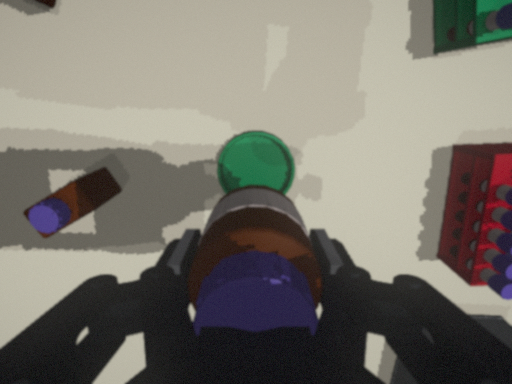

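Wrist view: the large holder's rim is visible at (256,162), partly hidden by the held bottle. I'll fit a circle to the visible arc.

```bash
cat >>h.py <<'E'
from scipy.optimize import least_squares
def circ(img,c,z,r,near,rowmax,col="green"):
    q=min(blobs(img,col,100),key=lambda q:np.hypot(*(np.array(cen(q))-near))).reshape(-1,2)
    P=toplane(q[q[:,1]<rowmax],c,z)
    f=lambda a:np.hypot(*(P-a[:2]).T)-a[2]
    a=least_squares(f,[*P.mean(0),r],loss='soft_l1').x
    b=least_squares(lambda a:np.hypot(*(P-a).T)-r,a[:2],loss='soft_l1').x
    return a.round(1),b.round(1)
E
python3 -c "
from h import *
c=calibration('wrist')
print(circ(cv2.imread('pics/w3.png')[:,:,::-1],c,16,40,(254,162),175))
print(row((625.7,-88,101.5),-8))"
```

```text
(array([624.3, -84.5,  36.4]), array([622.4, -88.7]))
[0.0018, 0.004, 0.2775, 0.0003, 0.0001, -0.0015]
```

Emit:
{"api": "send_rows", "payload": {
  "motion": [
    [0.001, 0, 0.05, 0, 0, 0],
    [0.001, 0, 0.12, 0, 0, 0],
    [0.001, 0, 0.18, 0, 0, 0],
    [0.001, 0, 0.22, 0, 0, 0],
    [0.001, 0, 0.25, 0, 0, 0],
    [0.001, 0, 0.265, 0, 0, 0],
    [0.001, 0, 0.272, 0, 0, 0],
    [0.001, 0, 0.272, 0, 0, 0],
    [0.001, 0, 0.272, 0, 0, 0]
  ]
}}

```text
clock: 6.48
ee_pos: [624.3, -87.3, 104.5]
tool_rot: [0.0, 0.755, 0.656, 0.0]
wrist_force: [-0.7, 0.4, -1.7]
opening: 54.9
grasp_force: 43.2
```

Emit:
{"api": "send_rows", "payload": {
  "motion": [
    [0, 0, 0.002, 0, 0, 0],
    [0, 0, 0.004, 0, 0, 0],
    [0, 0, 0.005, 0, 0, 0],
    [0, 0, 0.005, 0, 0, 0]
  ]
}}

```text
clock: 6.98
ee_pos: [624.0, -87.3, 101.3]
tool_rot: [-0.0, 0.755, 0.656, -0.0]
wrist_force: [-0.0, -0.0, -1.4]
opening: 55.0
grasp_force: 43.2
```

```bash
python3 -c "
from h import *
cv2.imwrite('pics/s1.png',cv2.resize(grab_frame('scene')[190:260,220:310,::-1],None,fx=6,fy=6,interpolation=2))
print(row((623.5,-88,99.5),-8))
print(ctrl.sense()['wrist_force'])"
```

```text
[-0.0015, -0.0009, 0.0037, -0.0001, -0.0, -0.0002]
[ 0.16007306  0.55943118 -2.00049778]
```

View pics/s1.png

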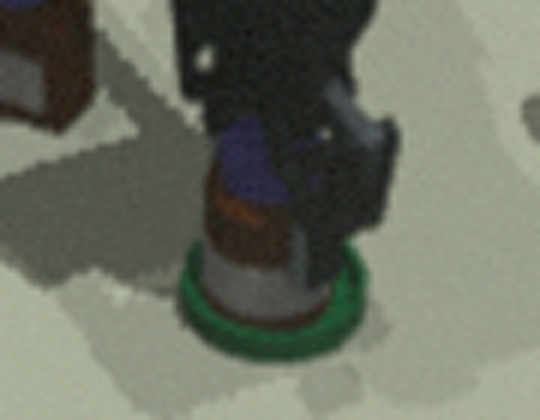

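The bottle is inside the ring, just above the floor, so I lower it the last bit.

Emit:
{"api": "send_rows", "payload": {
  "motion": [
    [0, 0, 0.001, 0, 0, 0],
    [0, 0, 0.002, 0, 0, 0],
    [0, 0, 0.003, 0, 0, 0],
    [0, 0, 0.003, 0, 0, 0]
  ]
}}

```text
clock: 7.52
ee_pos: [624.1, -87.3, 99.9]
tool_rot: [0.0, 0.755, 0.656, 0.0]
wrist_force: [-0.6, 0.5, -1.7]
opening: 54.6
grasp_force: 43.3
```

Emit:
{"api": "send_rows", "payload": {
  "motion": [
    [0, 0, 0.001, 0, 0, 0],
    [0, 0, 0.002, 0, 0, 0],
    [0, 0, 0.002, 0, 0, 0]
  ]
}}

```text
clock: 7.9
ee_pos: [624.2, -87.3, 99.9]
tool_rot: [0.0, 0.755, 0.656, 0.0]
wrist_force: [-5.7, 1.0, 8.4]
opening: 55.1
grasp_force: 44.2
```

Emit:
{"api": "send_rows", "payload": {
  "motion": [
    [0, 0, 0, 0, 0, 0],
    [0, 0, 0, 0, 0, 0],
    [0, 0, 0, 0, 0, 0],
    [0, 0, 0, 0, 0, 0],
    [0, 0, 0, 0, 0, 0],
    [0, 0, 0, 0, 0, 0]
  ],
  "fingers": 100
}}

```text
clock: 8.65
ee_pos: [624.1, -87.3, 98.9]
tool_rot: [-0.0, 0.755, 0.656, 0.0]
wrist_force: [-0.8, -0.9, 0.1]
opening: 85.2
grasp_force: 0.0
```

Emit:
{"api": "send_rows", "payload": {
  "motion": [
    [0, 0, -0.03, 0, 0, 0],
    [0, 0, -0.1, 0, 0, 0],
    [0, 0, -0.2, 0, 0, 0],
    [0, 0, -0.3, 0, 0, 0],
    [0, 0, -0.3, 0, 0, 0]
  ]
}}

```text
clock: 9.28
ee_pos: [625.0, -87.5, 254.6]
tool_rot: [0.003, 0.755, 0.656, 0.003]
wrist_force: [-0.1, 0.2, 1.0]
opening: 85.1
grasp_force: 0.0
```

```bash
python3 look.py w4 88; python3 -c "
from h import *
print(row((598,-250,250),-22))"
```

```text
tcp [625.  -87.5 254.6] yaw -8.0 tilt -1.0
purple [499. 252.] cen [ 836.6 -178.1] rect [ 834.  -178.7] [26.9 83.6] 6.2
purple [ 55. 211.] cen [455.8 -83.4] rect [456.  -82.9] [34.9 26.4] 27.8
purple [506. 198.] cen [ 837.9 -126.4] rect [ 837.1 -126.1] [ 9.4 21.7] 6.0
purple [252. 189.] cen [624.4 -87.5] rect [624.2 -87.8] [41.5 41.4] 40.3
purple [501.  19.] cen [821.   13.6] rect [820.7  13.6] [14.5 15.2] 5.2
[-0.3294, -0.0068, 0.0031, 0.004, -0.0003, 0.2331]
```

The wide bottle stands in its holder: its cap measures 41.5 mm at the 88 mm plane, centred. Next is the vial.

Emit:
{"api": "send_rows", "payload": {
  "motion": [
    [-0.08, 0, 0, 0, 0, 0.06],
    [-0.18, 0, 0, 0, 0, 0.12],
    [-0.28, -0.006, 0.003, 0, 0, 0.2],
    [-0.329, -0.007, 0.003, 0, 0, 0.233],
    [-0.329, -0.007, 0.003, 0, 0, 0.233],
    [-0.329, -0.007, 0.003, 0, 0, 0.233],
    [-0.329, -0.007, 0.003, 0, 0, 0.233]
  ]
}}

```text
clock: 10.2
ee_pos: [598.0, -248.5, 247.4]
tool_rot: [-0.0, 0.828, 0.56, 0.0]
wrist_force: [-0.2, 0.4, 0.3]
opening: 85.3
grasp_force: 0.0
```

```bash
python3 look.py w5 76; python3 look.py w5b 16 green
```

```text
tcp [ 598.  -248.5  247.4] yaw -21.9 tilt -1.0
purple [258. 188.] cen [ 600.5 -250.2] rect [ 600.6 -250.2] [24.8 23.8] 68.1
purple [ 4. 73.] cen [454.1 -91.7] rect [455.8 -93.7] [21.9 11.3] 54.8
tcp [ 598.  -248.6  247.4] yaw -21.9 tilt -1.0
green [231. 317.] cen [ 503.5 -408.1] rect [ 504.3 -407. ] [33.6 51.6] 59.9
green [221.  27.] cen [ 620.2 -111.9] rect [ 617.1 -107.4] [37.9 76.3] 68.0
```

View pics/w5.png

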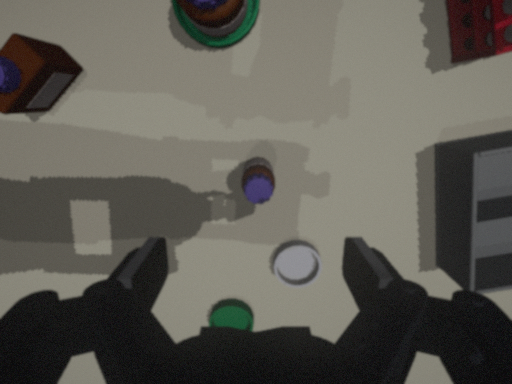

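Vial cap at (258,188), 24 mm across as specified, world (600.5, -250.2). Below it, the white ring at (297,263) is the look-alike and the green ring at (231,317) is the small holder.

```bash
python3 -c "
from h import *
print(row((600.5,-250.2,88),-22))"
```

```text
[-0.0007, 0.0058, 0.3189, 0.0, -0.0, 0.0016]
```

Emit:
{"api": "send_rows", "payload": {
  "motion": [
    [-0.001, 0.006, 0.08, 0, 0, 0],
    [-0.001, 0.006, 0.17, 0, 0, 0],
    [-0.001, 0.006, 0.24, 0, 0, 0],
    [-0.001, 0.006, 0.29, 0, 0, 0],
    [-0.001, 0.006, 0.316, 0, 0, 0],
    [-0.001, 0.006, 0.316, 0, 0, 0],
    [-0.001, 0.006, 0.316, 0, 0, 0]
  ]
}}

```text
clock: 11.18
ee_pos: [600.7, -251.4, 90.7]
tool_rot: [0.001, 0.829, 0.559, 0.0]
wrist_force: [0.3, -0.4, 0.7]
opening: 85.5
grasp_force: 0.0
```

Emit:
{"api": "send_rows", "payload": {
  "motion": [
    [0, 0, 0, 0, 0, 0],
    [0, 0, 0, 0, 0, 0],
    [0, 0, 0, 0, 0, 0],
    [0, 0, 0, 0, 0, 0],
    [0, 0, 0, 0, 0, 0],
    [0, 0, 0, 0, 0, 0],
    [0, 0, 0, 0, 0, 0],
    [0, 0, 0, 0, 0, 0],
    [0, 0, 0, 0, 0, 0],
    [0, 0, 0, 0, 0, 0]
  ],
  "fingers": 0,
  "newtons": 30
}}

```text
clock: 12.42
ee_pos: [600.4, -251.4, 89.7]
tool_rot: [0.0, 0.829, 0.559, 0.0]
wrist_force: [-1.7, 0.6, 5.3]
opening: 31.2
grasp_force: 30.1
```

Emit:
{"api": "send_rows", "payload": {
  "motion": [
    [0, 0, -0.02, 0, 0, 0],
    [0, 0, -0.08, 0, 0, 0],
    [0, 0, -0.18, 0, 0, 0],
    [0, 0, -0.26, 0, 0, 0],
    [0, 0, -0.3, 0, 0, 0],
    [0, 0, -0.3, 0, 0, 0]
  ]
}}

```text
clock: 13.18
ee_pos: [600.5, -251.4, 241.1]
tool_rot: [0.001, 0.829, 0.559, 0.001]
wrist_force: [0.0, 0.3, -1.3]
opening: 31.0
grasp_force: 29.8
```

```bash
python3 -c "
from h import *
print(row((498.5,-416,240),-40))"
```

```text
[-0.3816, -0.0659, 0.0021, 0.0027, -0.0003, 0.3001]
```

Emit:
{"api": "send_rows", "payload": {
  "motion": [
    [-0.04, -0.007, 0, 0, 0, 0.04],
    [-0.12, -0.02, 0, 0, 0, 0.1],
    [-0.22, -0.038, 0, 0, 0, 0.18],
    [-0.31, -0.054, 0, 0, 0, 0.25],
    [-0.36, -0.063, 0, 0, 0, 0.29],
    [-0.382, -0.066, 0, 0, 0, 0.3],
    [-0.382, -0.066, 0, 0, 0, 0.3],
    [-0.382, -0.066, 0, 0, 0, 0.3]
  ]
}}

```text
clock: 14.18
ee_pos: [498.6, -415.3, 239.1]
tool_rot: [-0.0, 0.906, 0.423, -0.0]
wrist_force: [0.2, -0.4, -1.2]
opening: 31.0
grasp_force: 29.8
```

```bash
python3 look.py w6 16 green; python3 -c "
from h import *
c=calibration('wrist');im=cv2.imread('pics/w6.png')[:,:,::-1]
print(circ(im,c,16,28,(256,160),172))"
```

```text
tcp [ 498.6 -415.3  239.1] yaw -39.9 tilt -1.0
green [256. 173.] cen [ 499.4 -416.2] rect [ 498.6 -416.9] [53.3 52. ] 50.0
(array([ 499.6, -416. ,   25.7]), array([ 497.9, -418.3]))
```

View pics/w6.png

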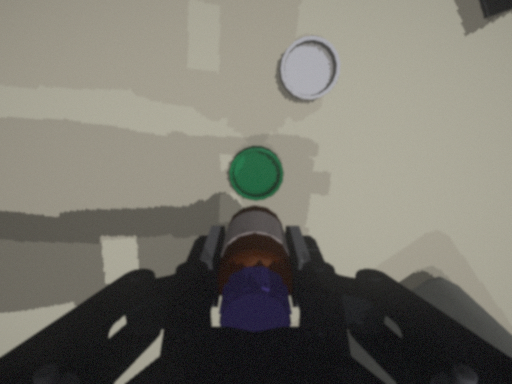

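Green small holder fully visible at (256,173), centred at (499, -416.5). The white ring at (309,69) is well clear.

```bash
python3 -c "
from h import *
print(row((498.9,-417.2,97),-40))"
```

```text
[-0.0028, 0.003, 0.2844, -0.0003, -0.0001, 0.0015]
```

Emit:
{"api": "send_rows", "payload": {
  "motion": [
    [-0.003, 0.003, 0.05, 0, 0, 0],
    [-0.003, 0.003, 0.12, 0, 0, 0],
    [-0.003, 0.003, 0.18, 0, 0, 0],
    [-0.003, 0.003, 0.23, 0, 0, 0],
    [-0.003, 0.003, 0.262, 0, 0, 0],
    [-0.003, 0.003, 0.278, 0, 0, 0],
    [-0.003, 0.003, 0.284, 0, 0, 0],
    [-0.003, 0.003, 0.284, 0, 0, 0],
    [-0.003, 0.003, 0.284, 0, 0, 0]
  ]
}}

```text
clock: 15.35
ee_pos: [498.5, -418.4, 98.2]
tool_rot: [0.001, 0.906, 0.423, 0.0]
wrist_force: [0.9, -0.1, -0.8]
opening: 30.9
grasp_force: 29.8
```

Emit:
{"api": "send_rows", "payload": {
  "motion": [
    [0, 0, 0.002, 0, 0, 0],
    [0, 0, 0.003, 0, 0, 0],
    [0, 0, 0.004, 0, 0, 0],
    [0, 0, 0.005, 0, 0, 0],
    [0, 0, 0.005, 0, 0, 0],
    [0, 0, 0.005, 0, 0, 0]
  ]
}}

```text
clock: 16.1
ee_pos: [498.3, -418.2, 94.9]
tool_rot: [-0.0, 0.906, 0.423, 0.0]
wrist_force: [0.2, -1.3, -0.7]
opening: 30.9
grasp_force: 29.8
```

Emit:
{"api": "send_rows", "payload": {
  "motion": [
    [0, 0, 0.001, 0, 0, 0],
    [0, 0, 0.002, 0, 0, 0],
    [0, 0, 0.003, 0, 0, 0],
    [0, 0, 0.003, 0, 0, 0]
  ]
}}

```text
clock: 16.6
ee_pos: [498.3, -418.2, 93.8]
tool_rot: [0.0, 0.906, 0.423, 0.0]
wrist_force: [-1.8, 1.7, 5.0]
opening: 31.3
grasp_force: 30.2
```

Emit:
{"api": "send_rows", "payload": {
  "motion": [
    [0, 0, 0.001, 0, 0, 0],
    [0, 0, 0.0015, 0, 0, 0],
    [0, 0, 0.0015, 0, 0, 0]
  ]
}}

```text
clock: 16.98
ee_pos: [498.4, -418.3, 93.7]
tool_rot: [0.0, 0.906, 0.423, 0.0]
wrist_force: [-4.5, 4.2, 12.3]
opening: 31.3
grasp_force: 31.1
```

Emit:
{"api": "send_rows", "payload": {
  "motion": [
    [0, 0, -0.001, 0, 0, 0],
    [0, 0, -0.001, 0, 0, 0],
    [0, 0, -0.001, 0, 0, 0],
    [0, 0, -0.001, 0, 0, 0],
    [0, 0, -0.001, 0, 0, 0],
    [0, 0, -0.001, 0, 0, 0],
    [0, 0, -0.001, 0, 0, 0],
    [0, 0, -0.001, 0, 0, 0]
  ],
  "fingers": 100
}}

```text
clock: 17.98
ee_pos: [498.3, -418.2, 93.1]
tool_rot: [0.0, 0.906, 0.423, -0.0]
wrist_force: [-0.7, 0.1, -0.1]
opening: 85.5
grasp_force: 0.0
```

Emit:
{"api": "send_rows", "payload": {
  "motion": [
    [0, 0, -0.03, 0, 0, 0],
    [0, 0, -0.1, 0, 0, 0],
    [0, 0, -0.2, 0, 0, 0],
    [0, 0, -0.3, 0, 0, 0],
    [0, 0, -0.3, 0, 0, 0]
  ]
}}

```text
clock: 18.6
ee_pos: [499.0, -418.8, 249.0]
tool_rot: [0.004, 0.906, 0.423, 0.002]
wrist_force: [-0.5, 0.2, -0.5]
opening: 85.1
grasp_force: 0.0
```

```bash
python3 look.py w7 80; python3 -c "
from h import *
print(row((456,119,270),15))"
```

```text
tcp [ 499.  -418.8  249. ] yaw -40.0 tilt -1.0
purple [252. 187.] cen [ 499.4 -417.7] rect [ 499.3 -417.7] [25.6 24.5] 19.5
[0.7687, -0.7557, -0.0514, 0.0037, 0.0022, -0.9165]
```

Vial is upright in the small holder, its cap measuring about 25 mm at the 80 mm plane. Now over to the square bottle.

Emit:
{"api": "send_rows", "payload": {
  "motion": [
    [0.08, -0.08, -0.02, 0, 0, -0.1],
    [0.16, -0.16, -0.051, 0, 0, -0.2],
    [0.25, -0.25, -0.051, 0, 0, -0.3],
    [0.34, -0.34, -0.051, 0, 0, -0.42],
    [0.43, -0.43, -0.051, 0, 0, -0.52],
    [0.52, -0.51, -0.051, 0, 0, -0.63],
    [0.61, -0.6, -0.051, 0, 0, -0.74],
    [0.69, -0.68, -0.051, 0, 0, -0.83],
    [0.769, -0.756, -0.051, 0, 0, -0.917],
    [0.769, -0.756, -0.051, 0, 0, -0.917],
    [0.769, -0.756, -0.051, 0, 0, -0.917],
    [0.769, -0.756, -0.051, 0, 0, -0.917]
  ]
}}

```text
clock: 20.15
ee_pos: [455.9, 118.3, 268.4]
tool_rot: [-0.0, 0.609, 0.793, -0.0]
wrist_force: [-0.5, 0.4, 0.2]
opening: 85.6
grasp_force: 0.0
```

```bash
python3 look.py w8 86
```

```text
tcp [455.9 118.3 268.4] yaw 14.9 tilt -1.0
purple [253. 180.] cen [453.7 121.1] rect [453.4 121.1] [33.6 34.7] 50.1
```

View pics/w8.png

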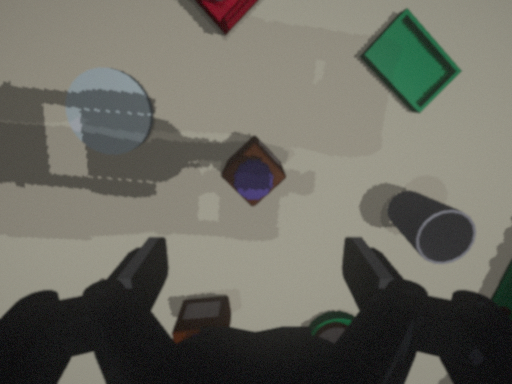

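Square bottle's cap at (253,180) is 34 mm across, as specified. The bottle stands as a diamond in the image. Oblong holder at (410,60), beaker at (430,225), rack at (225,10). I'll fit the bottle's yaw from its silhouette.

```bash
cat >>h.py <<'E'
def fitbox(img,c,L,W,hb,H,capd,xy,win=70,yaws=range(0,180,15)):
    hsv=cv2.cvtColor(img,cv2.COLOR_RGB2HSV)
    m=cv2.inRange(hsv,(0,90,15),(18,255,200))|cv2.inRange(hsv,(110,60,40),(150,255,255))
    u,v=proj([[*xy,H/2]],c)[0].astype(int)
    k=np.zeros_like(m);cv2.circle(k,(u,v),win,255,-1);m&=k
    m=cv2.morphologyEx(m,cv2.MORPH_OPEN,np.ones((3,3)))
    n,l,s,_=cv2.connectedComponentsWithStats(m);b=np.argmax(s[1:,4])+1
    pts=cv2.findNonZero((l==b).astype(np.uint8));M=cv2.fillConvexPoly(np.zeros_like(m),cv2.convexHull(pts),1)
    a=np.linspace(0,2*np.pi,30)
    def iou(p):
        t=np.radians(p[2]);R=np.array([[np.cos(t),-np.sin(t)],[np.sin(t),np.cos(t)]])
        B=np.array([[i*L/2,j*W/2] for i in(-1,1) for j in(-1,1)])@R.T+p[:2]
        X=np.r_[np.c_[B,np.zeros(4)],np.c_[B,np.full(4,hb)],np.c_[p[0]+capd/2*np.cos(a),p[1]+capd/2*np.sin(a),np.full(30,H)]]
        q=cv2.convexHull(np.round(proj(X,c)*16).astype(np.int32))
        N=cv2.fillConvexPoly(np.zeros_like(m),q,1,cv2.LINE_8,4)
        return -(M&N).sum()/(M|N).sum()
    from scipy.optimize import minimize
    rs=[minimize(iou,[*xy,y],method='Nelder-Mead',options=dict(initial_simplex=[[*xy,y],[xy[0]+5,xy[1],y],[xy[0],xy[1]+5,y],[*xy,y+10]])) for y in yaws]
    r=min(rs,key=lambda r:r.fun);return r.x.round(1),round(-r.fun,3)
E
python3 -c "
from h import *
c=calibration('wrist');im=cv2.imread('pics/w8.png')[:,:,::-1]
print(fitbox(im,c,46,46,67,86,34,(453.5,121),yaws=range(0,90,15)))
q=[q for q in blobs(im,'green',300)]
for k in q:
    P=toplane(k.reshape(-1,2),c,16).astype(np.float32);print(cen(k),cv2.minAreaRect(P))
"
```

```text
(array([407.9, 152.7,  18.9]), np.float64(-0.0))
(504.76570048309173, 291.25652173913045) ((801.0459594726562, 44.62457275390625), (22.85615348815918, 61.34209442138672), 29.103858947753906)
(411.61302287245, 60.89731437598736) ((581.8076782226562, 262.87103271484375), (56.43434143066406, 85.45262908935547), 62.87639236450195)h.py:49: RuntimeWarning: overflow encountered in scalar negative
  return -(M&N).sum()/(M|N).sum()
```

```bash
sed -i 's/return -(M&N).sum()\//return -1.0*float((M\&N).sum())\//' h.py
python3 -c "
from h import *
c=calibration('wrist');im=cv2.imread('pics/w8.png')[:,:,::-1]
print(fitbox(im,c,46,46,67,86,34,(453.5,121),yaws=range(0,90,15)))
"
```

```text
(array([455.9, 119.8,  33.9]), np.float64(0.431))
```

```bash
python3 -c "
from h import *
im=cv2.imread('pics/w8.png')[:,:,::-1];hsv=cv2.cvtColor(im,cv2.COLOR_RGB2HSV)
for r in (145,155,165,172,190,200): print(r,[hsv[r,x].tolist() for x in range(215,295,7)])
"
```

```text
145 [[21, 30, 85], [24, 30, 84], [21, 30, 85], [23, 27, 86], [16, 48, 59], [11, 85, 48], [8, 121, 55], [11, 32, 88], [24, 31, 131], [20, 32, 145], [26, 28, 145], [24, 28, 148]]
155 [[18, 35, 88], [18, 30, 86], [27, 28, 83], [13, 71, 43], [13, 80, 51], [10, 135, 66], [11, 115, 69], [9, 135, 66], [8, 36, 78], [24, 30, 126], [24, 32, 126], [22, 33, 149]]
165 [[21, 32, 104], [22, 33, 85], [11, 83, 49], [9, 96, 53], [122, 64, 56], [125, 90, 62], [128, 93, 63], [130, 70, 55], [9, 124, 78], [7, 59, 56], [28, 23, 156], [25, 28, 156]]
172 [[24, 28, 139], [9, 53, 63], [10, 115, 53], [131, 83, 49], [126, 90, 71], [125, 93, 63], [128, 82, 62], [128, 84, 61], [166, 55, 60], [10, 120, 81], [21, 31, 117], [22, 28, 138]]
190 [[21, 29, 141], [21, 32, 137], [23, 30, 138], [163, 23, 77], [125, 111, 94], [126, 114, 114], [126, 117, 107], [127, 110, 107], [9, 50, 96], [23, 33, 138], [21, 31, 140], [21, 34, 142]]
200 [[25, 28, 156], [23, 30, 138], [19, 31, 140], [26, 28, 137], [22, 30, 129], [169, 85, 72], [169, 74, 76], [21, 29, 141], [21, 30, 138], [24, 27, 141], [28, 25, 156], [26, 28, 154]]
```

```bash
sed -i "s/    m=cv2.inRange(hsv,(0,90,15),(18,255,200)).*/    m=cv2.inRange(hsv,(0,48,25),(19,255,255))|cv2.inRange(hsv,(110,48,25),(180,255,255))/" h.py
python3 -c "
from h import *
c=calibration('wrist');im=cv2.imread('pics/w8.png')[:,:,::-1]
print(fitbox(im,c,46,46,67,86,34,(453.5,121),yaws=range(0,90,15)))
"
```

```text
(array([453. , 119.3, -30.1]), np.float64(0.886))
```

```bash
python3 -c "
from h import *
print(row((453.4,120.5,200),60),row((453.4,120.5,96.5),60))"
```

```text
[0.0056, -0.0038, 0.137, -0.0003, -0.0001, -0.7515] [0.0056, -0.0037, 0.344, -0.0003, -0.0001, -0.7515]
```

Emit:
{"api": "send_rows", "payload": {
  "motion": [
    [0.006, -0.004, 0.03, 0, 0, -0.12],
    [0.006, -0.004, 0.06, 0, 0, -0.28],
    [0.006, -0.004, 0.09, 0, 0, -0.44],
    [0.006, -0.004, 0.12, 0, 0, -0.6],
    [0.006, -0.004, 0.137, 0, 0, -0.751],
    [0.006, -0.004, 0.137, 0, 0, -0.751],
    [0.006, -0.004, 0.137, 0, 0, -0.751],
    [0.006, -0.004, 0.137, 0, 0, -0.751]
  ]
}}

```text
clock: 21.2
ee_pos: [453.3, 121.6, 200.6]
tool_rot: [0.0, 0.259, 0.966, 0.0]
wrist_force: [-0.2, -0.6, -0.4]
opening: 85.5
grasp_force: 0.0
```

```bash
python3 look.py w9 86; python3 -c "
from h import *
c=calibration('wrist');im=cv2.imread('pics/w9.png')[:,:,::-1]
print(fitbox(im,c,46,46,67,86,34,(453.5,120.5),win=100,yaws=range(0,90,15)))
print(row((453.7,120.5,96.5),60))"
```

```text
tcp [453.3 121.6 200.6] yaw 59.9 tilt -1.0
purple [253. 210.] cen [451.6 121.1] rect [451.4 120.9] [34.  36.2] 71.8
purple [457.   6.] cen [404.3 279. ] rect [404.6 277.6] [20.2  7.9] 60.5
purple [414.   5.] cen [392.  258.5] rect [392.8 258. ] [17.2  6.9] 60.3
(array([453.6, 119.9,  58.1]), np.float64(0.919))
[-0.0018, -0.0016, 0.208, 0.0004, 0.0005, -0.0002]
```

View pics/w9.png

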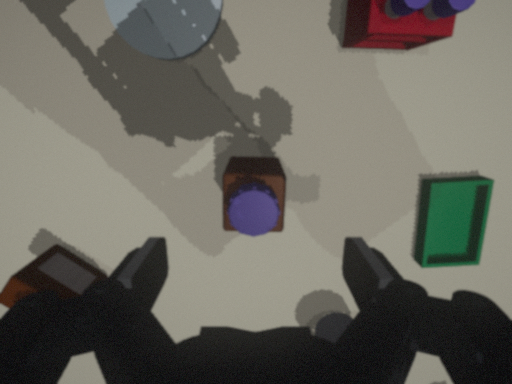

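The bottle is square to the fingers at (253,210). Rack, beaker and holder are all well clear.

Emit:
{"api": "send_rows", "payload": {
  "motion": [
    [0, -0.002, 0.06, 0, 0, 0],
    [0, -0.002, 0.12, 0, 0, 0],
    [0, -0.002, 0.17, 0, 0, 0],
    [0, -0.002, 0.2, 0, 0, 0],
    [0, -0.002, 0.207, 0, 0, 0],
    [0, -0.002, 0.207, 0, 0, 0],
    [0, -0.002, 0.207, 0, 0, 0]
  ]
}}

```text
clock: 22.12
ee_pos: [453.0, 120.9, 97.4]
tool_rot: [0.001, 0.258, 0.966, 0.0]
wrist_force: [-0.3, 0.8, 0.3]
opening: 85.1
grasp_force: 0.0
```

Emit:
{"api": "send_rows", "payload": {
  "motion": [
    [0, 0, 0, 0, 0, 0],
    [0, 0, 0, 0, 0, 0],
    [0, 0, 0, 0, 0, 0],
    [0, 0, 0, 0, 0, 0],
    [0, 0, 0, 0, 0, 0],
    [0, 0, 0, 0, 0, 0],
    [0, 0, 0, 0, 0, 0],
    [0, 0, 0, 0, 0, 0],
    [0, 0, 0, 0, 0, 0]
  ],
  "fingers": 0,
  "newtons": 40
}}

```text
clock: 23.25
ee_pos: [452.8, 120.9, 97.0]
tool_rot: [0.0, 0.258, 0.966, 0.0]
wrist_force: [-0.4, -0.9, 5.0]
opening: 45.9
grasp_force: 41.0
```

Emit:
{"api": "send_rows", "payload": {
  "motion": [
    [0, 0, -0.02, 0, 0, 0],
    [0, 0, -0.08, 0, 0, 0],
    [0, 0, -0.18, 0, 0, 0],
    [0, 0, -0.26, 0, 0, 0],
    [0, 0, -0.3, 0, 0, 0],
    [0, 0, -0.3, 0, 0, 0]
  ]
}}

```text
clock: 24.0
ee_pos: [452.8, 120.9, 248.0]
tool_rot: [0.001, 0.258, 0.966, 0.001]
wrist_force: [0.2, 0.4, -2.8]
opening: 45.2
grasp_force: 41.4
```

```bash
python3 -c "
from h import *
print(row((511,436,245),78))"
```

```text
[0.2134, 0.6043, 0.0067, 0.0014, 0.0022, -0.2985]
```

Emit:
{"api": "send_rows", "payload": {
  "motion": [
    [0.01, 0.03, 0, 0, 0, -0.02],
    [0.035, 0.1, 0, 0, 0, -0.05],
    [0.07, 0.2, 0, 0, 0, -0.1],
    [0.105, 0.3, 0, 0, 0, -0.15],
    [0.14, 0.4, 0, 0, 0, -0.2],
    [0.175, 0.5, 0, 0, 0, -0.25],
    [0.2, 0.57, 0, 0, 0, -0.285],
    [0.213, 0.604, 0, 0, 0, -0.3],
    [0.213, 0.604, 0, 0, 0, -0.3],
    [0.213, 0.604, 0, 0, 0, -0.3]
  ]
}}

```text
clock: 25.25
ee_pos: [510.6, 435.5, 245.5]
tool_rot: [-0.001, 0.104, 0.995, -0.001]
wrist_force: [0.2, -0.8, -1.7]
opening: 45.8
grasp_force: 41.5
```

```bash
python3 look.py w10 16 green
```

```text
tcp [510.6 435.5 245.5] yaw 78.1 tilt -1.0
green [123. 252.] cen [570.5 270.3] rect [577.8 267.1] [57.  76.3] 64.3
green [260. 164.] cen [503.6 441.3] rect [503.7 440.3] [67.7 55.5] 78.1
```

View pics/w10.png

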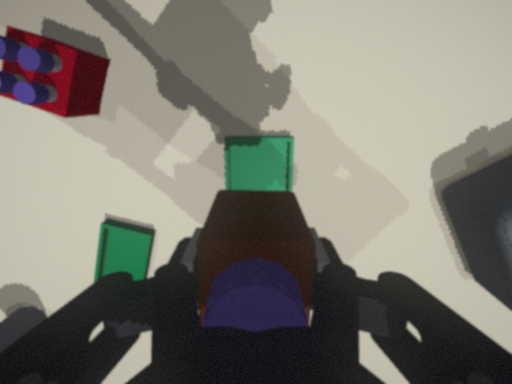

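Square holder at (260,164) is partly hidden by the held bottle and aligned at 78°. A correction of a few mm is needed.

```bash
python3 -c "
from h import *
print(row((509.8,438.3,104.5),78))"
```

```text
[0.0029, 0.0057, 0.2829, -0.0009, -0.0007, 0.0011]
```

Emit:
{"api": "send_rows", "payload": {
  "motion": [
    [0.003, 0.005, 0.04, 0, 0, 0],
    [0.003, 0.005, 0.1, 0, 0, 0],
    [0.003, 0.005, 0.16, 0, 0, 0],
    [0.003, 0.005, 0.22, 0, 0, 0],
    [0.003, 0.005, 0.255, 0, 0, 0],
    [0.003, 0.005, 0.275, 0, 0, 0],
    [0.003, 0.005, 0.282, 0, 0, 0],
    [0.003, 0.005, 0.282, 0, 0, 0],
    [0.003, 0.005, 0.282, 0, 0, 0],
    [0.003, 0.005, 0.282, 0, 0, 0]
  ]
}}

```text
clock: 26.55
ee_pos: [510.1, 438.6, 106.2]
tool_rot: [0.0, 0.104, 0.995, 0.0]
wrist_force: [-0.5, -1.1, -1.8]
opening: 45.7
grasp_force: 41.5
```

Emit:
{"api": "send_rows", "payload": {
  "motion": [
    [0, 0, 0.001, 0, 0, 0],
    [0, 0, 0.002, 0, 0, 0],
    [0, 0, 0.003, 0, 0, 0],
    [0, 0, 0.004, 0, 0, 0],
    [0, 0, 0.004, 0, 0, 0]
  ]
}}

```text
clock: 27.18
ee_pos: [509.9, 438.5, 103.6]
tool_rot: [-0.0, 0.104, 0.995, -0.0]
wrist_force: [-0.3, -0.3, -2.0]
opening: 45.7
grasp_force: 41.5
```

Emit:
{"api": "send_rows", "payload": {
  "motion": [
    [0, 0, 0.001, 0, 0, 0],
    [0, 0, 0.002, 0, 0, 0],
    [0, 0, 0.003, 0, 0, 0],
    [0, 0, 0.004, 0, 0, 0],
    [0, 0, 0.005, 0, 0, 0],
    [0, 0, 0.005, 0, 0, 0]
  ]
}}

```text
clock: 27.92
ee_pos: [510.0, 438.5, 101.1]
tool_rot: [-0.0, 0.104, 0.995, 0.0]
wrist_force: [0.4, 0.9, -2.5]
opening: 45.7
grasp_force: 41.7
```

Emit:
{"api": "send_rows", "payload": {
  "motion": [
    [0, 0, 0.001, 0, 0, 0],
    [0, 0, 0.0015, 0, 0, 0],
    [0, 0, 0.0015, 0, 0, 0]
  ]
}}

```text
clock: 28.3
ee_pos: [510.1, 438.6, 101.1]
tool_rot: [0.0, 0.104, 0.995, 0.0]
wrist_force: [-3.2, -2.9, 5.1]
opening: 45.8
grasp_force: 42.2
```

Contact with the floor; release.

Emit:
{"api": "send_rows", "payload": {
  "motion": [
    [0, 0, 0, 0, 0, 0],
    [0, 0, 0, 0, 0, 0],
    [0, 0, 0, 0, 0, 0],
    [0, 0, 0, 0, 0, 0],
    [0, 0, 0, 0, 0, 0],
    [0, 0, 0, 0, 0, 0],
    [0, 0, 0, 0, 0, 0]
  ],
  "fingers": 100
}}

```text
clock: 29.18
ee_pos: [509.9, 438.5, 100.4]
tool_rot: [-0.0, 0.104, 0.995, -0.0]
wrist_force: [-0.3, -0.8, -0.4]
opening: 85.5
grasp_force: 0.0
```

Emit:
{"api": "send_rows", "payload": {
  "motion": [
    [0, 0, -0.03, 0, 0, 0],
    [0, 0, -0.1, 0, 0, 0],
    [0, 0, -0.2, 0, 0, 0],
    [0, 0, -0.3, 0, 0, 0],
    [0, 0, -0.3, 0, 0, 0]
  ]
}}

```text
clock: 29.8
ee_pos: [510.7, 439.1, 256.5]
tool_rot: [0.003, 0.104, 0.995, 0.003]
wrist_force: [0.4, -0.1, -0.4]
opening: 85.4
grasp_force: 0.0
```

```bash
python3 look.py w11 90; python3 -c "
from h import *
c=calibration('wrist');im=cv2.imread('pics/w8.png')[:,:,::-1]
print(row((446,-88,265),10))"
```

```text
tcp [510.7 439.1 256.5] yaw 78.1 tilt -1.0
purple [253. 187.] cen [509.6 438.2] rect [509.6 438. ] [34.8 33.8] 1.0
purple [27. 92.] cen [400.4 286.8] rect [402.1 287.4] [23.3 16.4] 28.4
purple [24. 57.] cen [376.8 294.8] rect [377.  295.5] [38.4 15.6] 58.5
[-0.0919, -1.057, -0.0265, 0.0045, 0.0005, 1.1348]
```

Square bottle is seated: cap 34 mm at the 90 mm plane, centred. Now to the flat bottle.

Emit:
{"api": "send_rows", "payload": {
  "motion": [
    [-0.008, -0.09, -0.01, 0, 0, 0.1],
    [-0.017, -0.2, -0.026, 0, 0, 0.2],
    [-0.026, -0.3, -0.026, 0, 0, 0.32],
    [-0.035, -0.4, -0.026, 0, 0, 0.43],
    [-0.044, -0.5, -0.026, 0, 0, 0.54],
    [-0.052, -0.6, -0.026, 0, 0, 0.65],
    [-0.06, -0.7, -0.026, 0, 0, 0.76],
    [-0.07, -0.8, -0.026, 0, 0, 0.87],
    [-0.08, -0.9, -0.026, 0, 0, 0.95],
    [-0.087, -1.0, -0.026, 0, 0, 1.0],
    [-0.087, -1.0, -0.026, 0, 0, 1.0],
    [-0.087, -1.0, -0.026, 0, 0, 1.0]
  ]
}}

```text
clock: 31.35
ee_pos: [449.1, -59.5, 263.0]
tool_rot: [-0.0, 0.587, 0.809, -0.0]
wrist_force: [-0.4, 0.2, -0.0]
opening: 85.3
grasp_force: 0.0
```

```bash
python3 look.py w12 80; python3 -c "
from h import *
c=calibration('wrist');im=cv2.imread('pics/w12.png')[:,:,::-1]
print(fitbox(im,c,62,32,61,80,26,(446,-88),win=90))"
```

```text
tcp [449.1 -59.5 263. ] yaw 18.1 tilt -1.0
purple [420. 266.] cen [627.3 -89.1] rect [625.7 -88.7] [38.7 51.5] 81.2
purple [240. 208.] cen [443.7 -85.3] rect [443.3 -85.3] [25.5 28. ] 18.0
(array([445. , -87.9,  28.7]), np.float64(0.804))
```

View pics/w12.png

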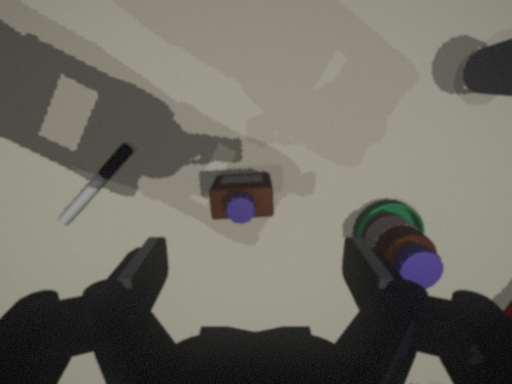

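Flat bottle's cap is at (240,208). Its long side runs nearly along image x, so the long axis is at about 21° in the world. I'll turn the gripper to 111° to grasp across the 32 mm width, then recheck.

```bash
python3 -c "
from h import *
print(row((444.5,-86.5,220),76))"
```

```text
[-0.0492, -0.0261, 0.0862, -0.0002, -0.0007, -0.9643]
```

Emit:
{"api": "send_rows", "payload": {
  "motion": [
    [-0.01, -0.005, 0.03, 0, 0, -0.15],
    [-0.03, -0.015, 0.06, 0, 0, -0.32],
    [-0.049, -0.026, 0.086, 0, 0, -0.49],
    [-0.049, -0.026, 0.086, 0, 0, -0.66],
    [-0.049, -0.026, 0.086, 0, 0, -0.83],
    [-0.049, -0.026, 0.086, 0, 0, -0.964]
  ]
}}

```text
clock: 32.15
ee_pos: [444.7, -85.9, 220.2]
tool_rot: [-0.0, 0.119, 0.993, 0.0]
wrist_force: [-0.2, 0.5, -0.0]
opening: 85.6
grasp_force: 0.0
```

Emit:
{"api": "send_rows", "payload": {
  "motion": [
    [0, 0, 0, 0, 0, -0.17],
    [0, 0, 0, 0, 0, -0.34],
    [0, 0, 0, 0, 0, -0.5],
    [0, 0, 0, 0, 0, -0.583],
    [0, 0, 0, 0, 0, -0.583],
    [0, 0, 0, 0, 0, -0.583]
  ]
}}

```text
clock: 32.9
ee_pos: [444.6, -86.5, 220.3]
tool_rot: [-0.0, -0.181, 0.983, 0.0]
wrist_force: [-0.5, 0.1, 0.5]
opening: 85.3
grasp_force: 0.0
```

```bash
python3 look.py w13 80; python3 -c "
from h import *
c=calibration('wrist');im=cv2.imread('pics/w13.png')[:,:,::-1]
print(fitbox(im,c,62,32,61,80,26,(445,-87),win=110,yaws=range(0,45,8)))"
```

```text
tcp [444.6 -86.5 220.3] yaw 110.9 tilt -1.0
purple [254. 196.] cen [442.5 -88.6] rect [442.8 -88.7] [28.2 26.1] 20.8
(array([445.2, -87.9,  21.8]), np.float64(0.921))
```

View pics/w13.png

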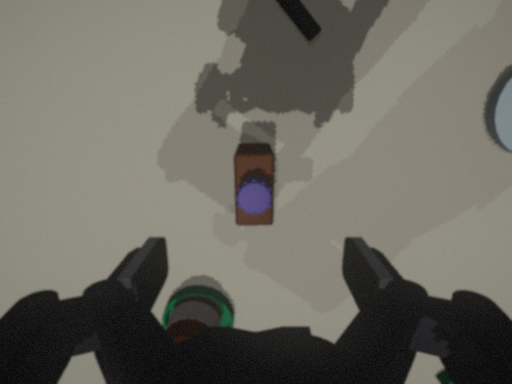

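Flat bottle's cap at (254,196), aligned with the fingers (fit 21.8°).

```bash
python3 -c "
from h import *
print(row((444.2,-88.2,91),111.3))"
```

```text
[0.0019, -0.0026, 0.2587, 0.0001, -0.0001, -0.0074]
```

Emit:
{"api": "send_rows", "payload": {
  "motion": [
    [0.002, -0.003, 0.06, 0, 0, -0.007],
    [0.002, -0.003, 0.13, 0, 0, -0.007],
    [0.002, -0.003, 0.19, 0, 0, -0.007],
    [0.002, -0.003, 0.24, 0, 0, -0.007],
    [0.002, -0.003, 0.257, 0, 0, -0.007],
    [0.002, -0.003, 0.257, 0, 0, -0.007],
    [0.002, -0.003, 0.257, 0, 0, -0.007]
  ]
}}

```text
clock: 33.83
ee_pos: [444.6, -88.9, 92.8]
tool_rot: [0.001, -0.185, 0.983, -0.0]
wrist_force: [-0.1, 0.1, 1.1]
opening: 85.4
grasp_force: 0.0
```

Emit:
{"api": "send_rows", "payload": {
  "motion": [
    [0, 0, 0, 0, 0, 0],
    [0, 0, 0, 0, 0, 0],
    [0, 0, 0, 0, 0, 0],
    [0, 0, 0, 0, 0, 0],
    [0, 0, 0, 0, 0, 0],
    [0, 0, 0, 0, 0, 0],
    [0, 0, 0, 0, 0, 0],
    [0, 0, 0, 0, 0, 0],
    [0, 0, 0, 0, 0, 0],
    [0, 0, 0, 0, 0, 0]
  ],
  "fingers": 0,
  "newtons": 40
}}

```text
clock: 35.08
ee_pos: [444.3, -88.8, 92.1]
tool_rot: [0.0, -0.185, 0.983, -0.0]
wrist_force: [-1.5, 0.6, 5.6]
opening: 31.2
grasp_force: 40.0
```

Emit:
{"api": "send_rows", "payload": {
  "motion": [
    [0, 0, -0.02, 0, 0, 0],
    [0, 0, -0.08, 0, 0, 0],
    [0, 0, -0.18, 0, 0, 0],
    [0, 0, -0.26, 0, 0, 0],
    [0, 0, -0.3, 0, 0, 0],
    [0, 0, -0.3, 0, 0, 0]
  ]
}}

```text
clock: 35.83
ee_pos: [444.4, -88.9, 243.2]
tool_rot: [0.001, -0.185, 0.983, -0.001]
wrist_force: [0.6, -0.3, -2.2]
opening: 32.1
grasp_force: 40.2
```

```bash
python3 -c "
from h import *
print(row((581.8,262.9,240),62.9))"
```

```text
[-0.5119, 0.5554, 0.0066, -0.0006, 0.0027, 0.8071]
```

Emit:
{"api": "send_rows", "payload": {
  "motion": [
    [-0.03, 0.032, 0, 0, 0, 0.04],
    [-0.09, 0.1, 0, 0, 0, 0.14],
    [-0.17, 0.185, 0, 0, 0, 0.26],
    [-0.25, 0.27, 0, 0, 0, 0.39],
    [-0.33, 0.36, 0, 0, 0, 0.52],
    [-0.41, 0.445, 0, 0, 0, 0.64],
    [-0.47, 0.51, 0, 0, 0, 0.74],
    [-0.505, 0.548, 0, 0, 0, 0.79],
    [-0.512, 0.555, 0, 0, 0, 0.807],
    [-0.512, 0.555, 0, 0, 0, 0.807],
    [-0.512, 0.555, 0, 0, 0, 0.807]
  ]
}}

```text
clock: 37.2
ee_pos: [581.6, 261.9, 241.6]
tool_rot: [-0.0, 0.234, 0.972, -0.0]
wrist_force: [-0.2, -0.5, -1.4]
opening: 31.7
grasp_force: 40.2
```

```bash
python3 look.py w14 16 green
```

```text
tcp [581.6 261.9 241.6] yaw 62.9 tilt -1.0
green [ 25. 309.] cen [605.4 -59.7] rect [606.6 -59.3] [60.1 30.7] 37.8
green [258. 154.] cen [566.  272.8] rect [566.3 271.9] [53.4 48.7] 62.8
green [384.  42.] cen [526.8 421.9] rect [516.7 436.5] [70.2 56.2] 78.0
```

View pics/w14.png

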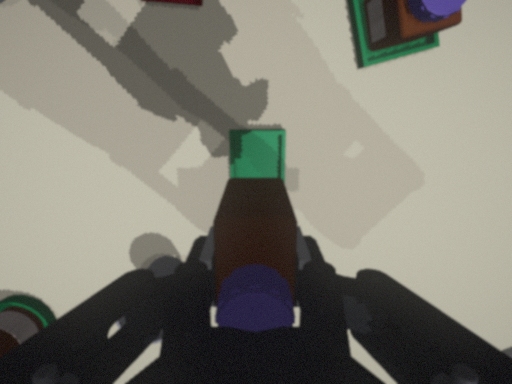

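Oblong holder at (258,154) is aligned with the held bottle at 62.8°. The beaker's base shows at (155,255) near the left finger, so I check the clearance first.

```bash
python3 -c "
from h import *
c=calibration('top')
print(toplane([(322/1.5625,259/1.5625)],c,40),toplane([(320/1.5625,251/1.5625)],c,80))
cw=calibration('wrist');print(toplane([(155,252)],cw,2))
print(row((582,263.2,99.5),62.9))"
```

```text
[[650.42214481 112.4820236 ]] [[657.95887889 112.30416142]]
[[616.6438483  112.98851266]]
[0.0005, 0.0027, 0.2847, -0.0002, -0.0001, -0.0003]
```

Beaker is over 100 mm from the finger, so it's safe to descend.

Emit:
{"api": "send_rows", "payload": {
  "motion": [
    [0.001, 0.003, 0.04, 0, 0, 0],
    [0.001, 0.003, 0.1, 0, 0, 0],
    [0.001, 0.003, 0.16, 0, 0, 0],
    [0.001, 0.003, 0.22, 0, 0, 0],
    [0.001, 0.003, 0.257, 0, 0, 0],
    [0.001, 0.003, 0.277, 0, 0, 0],
    [0.001, 0.003, 0.284, 0, 0, 0],
    [0.001, 0.003, 0.284, 0, 0, 0],
    [0.001, 0.003, 0.284, 0, 0, 0],
    [0.001, 0.003, 0.284, 0, 0, 0]
  ]
}}

```text
clock: 38.5
ee_pos: [582.1, 264.4, 100.5]
tool_rot: [0.0, 0.234, 0.972, 0.0]
wrist_force: [0.1, 0.6, -2.2]
opening: 31.3
grasp_force: 40.2
```

Emit:
{"api": "send_rows", "payload": {
  "motion": [
    [0, 0, 0.001, 0, 0, 0],
    [0, 0, 0.002, 0, 0, 0],
    [0, 0, 0.003, 0, 0, 0],
    [0, 0, 0.004, 0, 0, 0],
    [0, 0, 0.004, 0, 0, 0]
  ]
}}

```text
clock: 39.12
ee_pos: [581.9, 264.3, 97.8]
tool_rot: [-0.0, 0.234, 0.972, -0.0]
wrist_force: [0.1, 0.4, -1.5]
opening: 31.4
grasp_force: 40.2
```

Emit:
{"api": "send_rows", "payload": {
  "motion": [
    [0, 0, 0.001, 0, 0, 0],
    [0, 0, 0.002, 0, 0, 0],
    [0, 0, 0.003, 0, 0, 0],
    [0, 0, 0.0035, 0, 0, 0],
    [0, 0, 0.0035, 0, 0, 0]
  ]
}}

```text
clock: 39.75
ee_pos: [582.0, 264.3, 96.2]
tool_rot: [0.0, 0.234, 0.972, 0.0]
wrist_force: [-0.6, -0.8, -1.0]
opening: 31.7
grasp_force: 40.4
```

Emit:
{"api": "send_rows", "payload": {
  "motion": [
    [0, 0, 0.001, 0, 0, 0],
    [0, 0, 0.0015, 0, 0, 0],
    [0, 0, 0.0015, 0, 0, 0]
  ]
}}

```text
clock: 40.12
ee_pos: [582.0, 264.4, 96.2]
tool_rot: [0.0, 0.234, 0.972, 0.0]
wrist_force: [-4.7, -1.2, 6.6]
opening: 31.4
grasp_force: 41.4
```

Emit:
{"api": "send_rows", "payload": {
  "motion": [
    [0, 0, 0, 0, 0, 0],
    [0, 0, 0, 0, 0, 0],
    [0, 0, 0, 0, 0, 0],
    [0, 0, 0, 0, 0, 0],
    [0, 0, 0, 0, 0, 0],
    [0, 0, 0, 0, 0, 0],
    [0, 0, 0, 0, 0, 0],
    [0, 0, 0, 0, 0, 0]
  ],
  "fingers": 100
}}

```text
clock: 41.12
ee_pos: [582.0, 264.4, 95.4]
tool_rot: [0.0, 0.234, 0.972, 0.0]
wrist_force: [-0.8, 0.1, -0.3]
opening: 85.2
grasp_force: 0.0
```

Emit:
{"api": "send_rows", "payload": {
  "motion": [
    [0, 0, -0.03, 0, 0, 0],
    [0, 0, -0.1, 0, 0, 0],
    [0, 0, -0.2, 0, 0, 0],
    [0, 0, -0.3, 0, 0, 0],
    [0, 0, -0.4, 0, 0, 0],
    [0, 0, -0.4, 0, 0, 0],
    [0, 0, -0.4, 0, 0, 0]
  ]
}}

```text
clock: 42.0
ee_pos: [581.7, 264.2, 295.6]
tool_rot: [0.0, 0.234, 0.972, 0.0]
wrist_force: [0.2, 0.0, 0.1]
opening: 85.5
grasp_force: 0.0
```

```bash
python3 look.py w15 84; python3 -c "
from h import *
cv2.imwrite('pics/s2.png',cv2.resize(grab_frame('scene')[120:310,40:440,::-1],(800,380),interpolation=2))"
```

```text
tcp [581.7 264.2 295.6] yaw 62.9 tilt -1.0
purple [255. 175.] cen [581.4 264.4] rect [581.4 264.3] [26.8 26.7] 17.5
purple [401.  16.] cen [513.8 438. ] rect [515.1 436.8] [36.3 27.5] 63.3
```

View pics/s2.png

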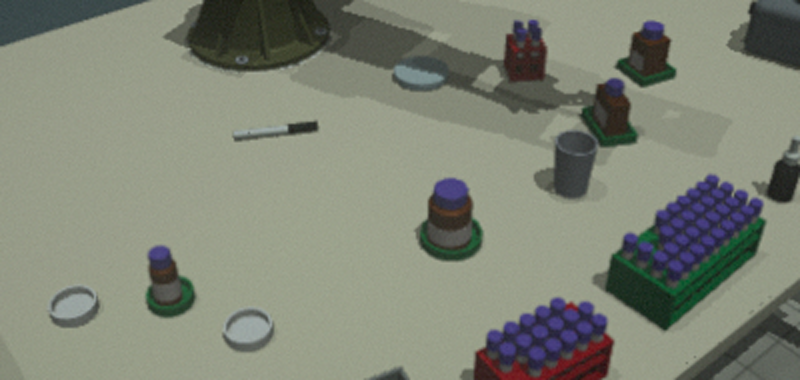

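All four bottles stand upright in their holders: wide (450,215), vial (165,285), square (648,50), flat (611,110). The rack and beaker haven't been moved.

```bash
python3 -c "
from rig import ctrl
print(ctrl.job_done())"
```

```text
the job is handed in; nothing more can be done
None
```

All four bottles are standing upright in their matching green holders, the tube rack and beaker were left in place, and the job was handed in at about 42 s of the 118 s allowed.

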